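# Calibrate a curved touch strip with one stroke

## Robot

A 6-joint arm with a two-finger parallel gripper is mounted at the origin on a cart in front of the work surface, level with it; the furniture and walls round the work are solid. World frame = base frame: x ahead of the robot, y to its left, z up, the work surface at z = 0. Lengths are in mm, angles in rad, forces in N, time in s.
With the tool pointing down it reaches from about 350 to 975 mm from the base axis. Payload 7.1 kg.
Tool frame: the origin (TCP) lies midway between the tips of the shut fingers; the grasp point (between the pads) lies 19 mm behind it (ctrl.grasp_offset is the distance from the TCP to the grasp point, in mm); z points along the fingers, y is the line along which they close (so a half turn about z gives the same grasp; the last joint's range is limited). The gripper opens to 88 mm and grips with 3 to 60 N. Pads are 20 mm wide; open, the fingers measure 115 mm over their backs; the gripper's body (75 mm by 178 mm) begins 61 mm behind the grasp point.
Start: joints at [-1.135, 0.423, 1.63, -0, 1.089, -0.019], TCP at [274.566, -561.443, 222.675] pointing down, gripper open.
Joint ranges: [-3, 3], [-0.9, 2.11], [0.09, 2.58], [-1.31, 4.45], [0.11, 2.69], [-2.54, 2.54]. Speed limits (rad/s): [2.39, 2.39, 3.01, 3.14, 3.14, 3.14].

## Interface

Orientations are given as a rotation vector (axis times angle).
In Python, from workcell import ctrl gives the robot as it stands. The module is installed in compiled form; this text tells all that it offers.
- The arm moves only by the tool servo_tool, never from a script. Its argument "rows" is a list of rows, each a list of 7 numbers: the turn, a rotation vector about the tool's x, y, z as a fraction of full scale, then the shift along the tool's x, y, z as a fraction of full scale, then the finger opening in mm, from 0 to 87.8. A call has 1 to 10 rows; each row is the pose to reach, as a shift and turn from the pose commanded when the call began, along the tool's axes at that moment; what a row does not reach only later rows make up. Full scale, the value 1, is 20 cm for a shift and 1.5 rad for a turn. A row lasts 1/8 s, in which the tool goes at most 62.5 mm and 10.7 degrees, less where a joint would pass 70% of its speed; a pose out of reach is approached as far as the arm can. A call with a number of a shift or a turn outside -1 to 1 is refused whole. A call with a gripper value outside its range is refused whole. The fingers move at their own pace and stop on an object; the grip force is fixed at half the most. Time passes only in rows, so rows that repeat a pose let the fingers close. It gives the time, the measured TCP pose, the force, the opening and the grip force at its end, in the units of the state.
- ctrl.get_obs(): the state, without advancing time (a new reading comes with each control period).
- ctrl.get_image(name): name is "side" or "top" or "wrist"; returns (picture, depth): 420x560x3 uint8, red, green, blue; 420x560 float32, mm along the optical axis (not along the pixel's ray), 0 where there is no reading.
- ctrl.camera_info(name): a dict with "intrinsics" (3x3 intrinsics, pixels), "R" (3x3) and "t" (3): a world point X has camera coordinates R X + t. Camera axes: x right, y down, z forward; pixel columns grow to the right and rows downward; lengths in mm; the calibration is good to about 2 mm. The wrist camera is an equidistant fisheye: a pixel r from the principal point sees the ray r / f radians off the axis. A picture is of the moment at which its call begins: read the wrist's pose just before it. camera_info takes no time and is no camera call; for the wrist camera it gives the pose at the moment of the call.
- ctrl.close_job(): hands the job in; it is judged then, once.
The state is a dict: "t": time; "qpos": joint angles; "qvel": joint speeds; "joint_torque": joint torques, N m; "ee_pos": TCP position; "orientation": TCP orientation; "ft_force": force on the tool from outside, world axes, zero at the start; "moment": the same for the moment, N m; "width": finger opening in mm; "grasp_force": force on a finger pad.
Only numpy, scipy, OpenCV 4.12 (cv2) and the standard library are available. Lean on these libraries where they do the work, as an engineer would, in place of code of your own. Each camera call takes 0.05 s, during which the arm holds its last target. There are 200 camera calls.

## Task

Calibrate the curved touch strip on the grey test rig with one light stroke: put the fingertips down on its green end, slide them slowly along the arc over the tick marks to the red end without lifting off on the way, and finish still holding the red end lightly pressed down. Press just hard enough that the sprung strip sinks visibly, never down to its stop. Do not shift or lift the rig or the things round it.

Things in the scene. Friction and masses are not known exactly. Their poses are not given: they have to be found in the camera images.
- test_rig: the loose grey test rig, a flat base 112 x 196 mm (its x by its y), on four 12 mm rubber feet that stand over the leads on the worktop, its flat top 26 mm above the worktop, 1.2 to 2 kg, with a small black connector block at the middle of its -x long side. Origin: centre of its underside; z up. The touch strip curves over it, rising to 44 mm above the worktop. A tangle of black cables hangs 0.46 m above the worktop, to the left of the rig (y above 0.03).
- touch_strip (a joint): how far the touch strip is pressed down, in m: 0 at rest, 0.010 at its stop. The white arc-shaped strip, 14 mm wide (open fingers would straddle it, shut ones rest on it), flat-topped, moves straight down as one piece, wherever it is pressed, and springs back: about 1 N to start it and 0.5 N more for each mm. Good calibration pressure is from 0.0005 to 0.0088.
- mark0 (a point): centre of the top of the strip at the green end (a round end 20 mm across); the strip's centre line is an arc of 80 mm radius through the seven marks, 132 degrees long, marks 22 degrees (31 mm) apart; the arc's centre lies on the test_rig's own x axis, 58 mm to the -x side of its origin, and the green end is on its +y side. The mark's height is the top of the strip: 44 mm above the worktop at rest, and it sinks with the strip
- mark1 (a point): centre of the top of the strip at the first tick (a 3 mm dark line across the strip)
- mark2 (a point): centre of the top of the strip at the second tick (a 3 mm dark line across the strip)
- mark3 (a point): centre of the top of the strip at the third (middle) tick (a 3 mm dark line across the strip)
- mark4 (a point): centre of the top of the strip at the fourth tick (a 3 mm dark line across the strip)
- mark5 (a point): centre of the top of the strip at the fifth tick (a 3 mm dark line across the strip)
- mark6 (a point): centre of the top of the strip at the red end (a round end 20 mm across)
- amber_bottle: bystander: brown bottle with a black cap, 36 mm across, 61 mm tall, upright; origin at its foot
- battery: bystander: black and copper 9 V block battery, 18 x 30 mm, 48 mm tall, upright; origin at its foot
- motor: bystander: small grey electric motor lying on its side, 28 x 51 mm, 28 mm tall; origin at its foot
- spool: bystander: spool of grey solder wire with dark flanges, 56 mm across, 45 mm tall, standing on its flange; origin at its foot

How it is judged (in metres and radians):
On the way, in this order (a step that is already met when the one before it is completed fails the run):
1. the fingertips press the strip lightly at the green end (horizontal distance between the grasp point and mark0 below 0.014 m and value of joint touch_strip between 0.0005 and 0.0088 m and contact force between the fingers and test_rig above 0.3 N), for 0.15 s.
2. the fingertips press the strip lightly at the first tick (horizontal distance between the grasp point and mark1 below 0.014 m and value of joint touch_strip between 0.0005 and 0.0088 m and contact force between the fingers and test_rig above 0.3 N), for 0.15 s.
3. the fingertips press the strip lightly at the second tick (horizontal distance between the grasp point and mark2 below 0.014 m and value of joint touch_strip between 0.0005 and 0.0088 m and contact force between the fingers and test_rig above 0.3 N), for 0.15 s.
4. the fingertips press the strip lightly at the third (middle) tick (horizontal distance between the grasp point and mark3 below 0.014 m and value of joint touch_strip between 0.0005 and 0.0088 m and contact force between the fingers and test_rig above 0.3 N), for 0.15 s.
5. the fingertips press the strip lightly at the fourth tick (horizontal distance between the grasp point and mark4 below 0.014 m and value of joint touch_strip between 0.0005 and 0.0088 m and contact force between the fingers and test_rig above 0.3 N), for 0.15 s.
6. the fingertips press the strip lightly at the fifth tick (horizontal distance between the grasp point and mark5 below 0.014 m and value of joint touch_strip between 0.0005 and 0.0088 m and contact force between the fingers and test_rig above 0.3 N), for 0.15 s.
7. the fingertips press the strip lightly at the red end (horizontal distance between the grasp point and mark6 below 0.014 m and value of joint touch_strip between 0.0005 and 0.0088 m and contact force between the fingers and test_rig above 0.3 N), for 0.15 s.
At the end, for the whole second after the job is handed in: The fingertips rest over the red end (grasp point within 14 mm of its centre, seen from above) and hold the strip still, pressed down between 0.5 and 8.8 mm; the rig and the four bystanders are within 15 mm of where they stood (all of step 7 and velocity of joint touch_strip between -0.005 and 0.005 m/s and distance of each of test_rig, amber_bottle, battery, motor, spool from where it was at the start of the episode below 0.015 m and height (world z) of test_rig below 0.005 m); the arm keeps its last pose, push and grip.
It fails at once if the strip was pressed down to its stop (more than 9.3 mm) (value of joint touch_strip above 0.0093 m).
It fails at once if the fingertips lifted off, or skimmed low (under about 25 mm) over the strip between its ends without pressing it (value of joint touch_strip below 0.0003 m and ((horizontal distance between the grasp point and mark1 below 0.0155 m and z of the grasp point in the frame of mark1 below 0.045 m) or (horizontal distance between the grasp point and mark2 below 0.0155 m and z of the grasp point in the frame of mark2 below 0.045 m) or (horizontal distance between the grasp point and mark3 below 0.0155 m and z of the grasp point in the frame of mark3 below 0.045 m) or (horizontal distance between the grasp point and mark4 below 0.0155 m and z of the grasp point in the frame of mark4 below 0.045 m) or (horizontal distance between the grasp point and mark5 below 0.0155 m and z of the grasp point in the frame of mark5 below 0.045 m))).
It fails at once if the rig was shifted, turned up or lifted (distance of test_rig from where it was at the start of the episode above 0.015 m or angle between test_rig's own z axis and vertical above 0.1 rad).
It fails at once if a bystander was shifted, knocked over or lifted (distance of any of amber_bottle, battery, motor, spool from where it was at the start of the episode above 0.015 m or angle between any of amber_bottle, battery's own z axis and vertical above 0.3 rad).
It also fails if it takes over 48 s, if anything falls off the work surface, if the arm or the gripper's body presses on something with over 40 N, if the wrist force passes 120 N, or if a joint passes its speed limit or range.

## Working session

There is one attempt and no reset: what is moved stays moved. The work goes in short steps, Python scripts to look and compute and a tool call to move; the robot and the scene stay as the last step left them, time stands still between calls to the robot, and variables do not carry over. Pictures are saved under pics/ and viewed, at most 10 in all, crops included, and the job is handed in when it is done.

Besides the shell and the picture viewer there is one more tool, called after "Request:" as a command line: name --pt "numbers of a row" for each row, then --argument value for the rest. servo_tool: Moves the arm, as the interface text tells. Its arguments: {"type":"object","properties":{"rows":{"type":"array","items":{"type":"array","items":{"type":"number"}}}},"required":["rows"]}

```bash
mkdir -p pics; python3 - <<'E'
from workcell import ctrl
import cv2,numpy as np
o=ctrl.get_obs();print(o)
for n in("top","side"):
    p,d=ctrl.get_image(n);cv2.imwrite(f"pics/{n}0.png",p[:,:,::-1]);np.savez(f"{n}0.npz",p=p,d=d)
    print(n,ctrl.camera_info(n))
E
```

```text
{'t': 0.0, 'qpos': array([-1.13499977e+00,  4.23808536e-01,  1.63065835e+00, -5.49564758e-07,
        1.08861549e+00, -1.89982840e-02]), 'qvel': array([-0.00079875,  0.00014312,  0.00142838, -0.00130377,  0.00051579,
       -0.00119582]), 'joint_torque': array([-1.38742609e-03, -5.44643998e+01, -2.73664194e+01,  6.43908768e-02,
        2.28157116e-02, -1.20898885e-04]), 'ee_pos': array([ 274.34369915, -560.96600471,  221.93430603]), 'orientation': array([-3.05929683e+00, -7.07920989e-01,  4.84667417e-04]), 'ft_force': array([-0.41617863,  0.47277991,  0.05986683]), 'moment': array([-0.01091311,  0.06133906, -0.02025174]), 'grasp_force': 0.0, 'width': 87.72833600282857}
top {'intrinsics': array([[512.85051253,   0.        , 282.93105634],
       [  0.        , 512.85051253, 207.26267887],
       [  0.        ,   0.        ,   1.        ]]), 'R': array([[-9.94939449e-03, -9.99950093e-01,  9.05660497e-04],
       [-9.85585047e-01,  9.65348556e-03, -1.68905077e-01],
       [ 1.68887905e-01, -2.57310869e-03, -9.85631906e-01]]), 't': array([-123.39446978,  524.20020524,  835.35251305])}
side {'intrinsics': array([[434.76876157,   0.        , 283.90788216],
       [  0.        , 434.76876157, 211.04244537],
       [  0.        ,   0.        ,   1.        ]]), 'R': array([[ 0.99982075, -0.01328698, -0.01348824],
       [-0.01776522, -0.411982  , -0.91101879],
       [ 0.00654777,  0.91109511, -0.41214419]]), 't': array([-552.65019252,   14.71929489,  967.69583974])}
```

View pics/top0.png

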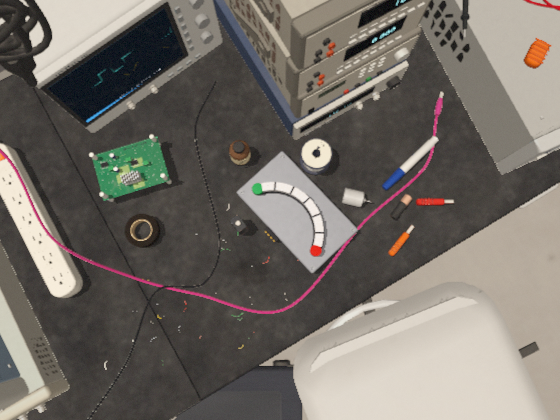

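View pics/side0.png

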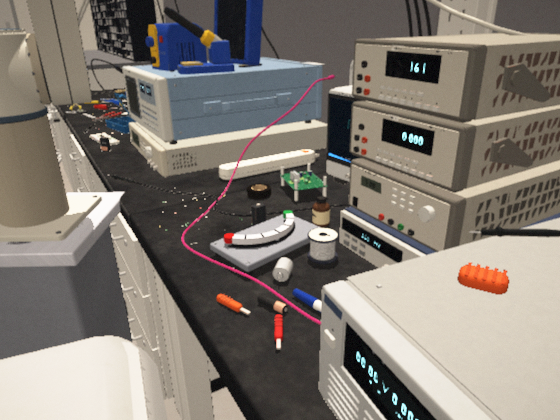

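The top view shows the rig centred near (297,212), with the green end at (257,188) and the red end at (316,251). The arc bulges to the upper right. The bottle is at (240,152), spool (316,155), motor (355,198) and battery (242,226). An instrument stack stands behind, with its front corner at about (295,125).

```bash
cat > h.py <<'E'
import numpy as np,cv2
from workcell import ctrl
def ray(n,px,z):
    c=ctrl.camera_info(n);R,t=c["R"],c["t"];o=-R.T@t
    d=R.T@np.linalg.inv(c["intrinsics"])@np.array([px[0],px[1],1.]);return o+d*(z-o[2])/d[2]
def blob(p,lo,hi,roi):
    h=cv2.cvtColor(p,cv2.COLOR_RGB2HSV);m=cv2.inRange(h,lo,hi);k=np.zeros_like(m);x0,y0,x1,y1=roi;k[y0:y1,x0:x1]=m[y0:y1,x0:x1]
    n,l,s,c=cv2.connectedComponentsWithStats(k);i=1+s[1:,4].argmax();return s[i],c[i]
E
python3 - <<'E'
from h import *
for n,roi in(("top",(235,170,335,265)),("side",(210,205,310,255))):
    p=np.load(n+"0.npz")["p"]
    for nm,lo,hi in(("g",(40,80,50),(85,255,255)),("r",(0,140,90),(8,255,255))):
        s,c=blob(p,lo,hi,roi);print(n,nm,s,c,ray(n,c,44 if n=="top" else 42))
    h=cv2.cvtColor(p,cv2.COLOR_RGB2HSV)
# circle-fit of white strip
    s,_=0,0
    if n=="top":
        m=cv2.inRange(h,(0,0,190),(180,70,255));ys,xs=np.nonzero(m[175:260,250:335])
        q=np.array([ray("top",(x+250,y+175),44)[:2] for x,y in zip(xs,ys)])
        A=np.c_[2*q,np.ones(len(q))];b=(q**2).sum(1);w=np.linalg.lstsq(A,b,rcond=None)[0];print(len(q),"circ",w[:2],np.sqrt(w[2]+w[:2]@w[:2]))
d=np.load("top0.npz")["d"];c=ctrl.camera_info("top");R,t,K=c["R"],c["t"],c["intrinsics"]
v,u=np.nonzero(d>0);P=(np.linalg.inv(K)@np.c_[u,v,np.ones(len(u))].T)*d[v,u];W=(R.T@(P-t[:,None])).T
print("height map 40mm cells; rows x, cols y")
ys=range(-400,320,40);print("      ",*["%4d"%y for y in ys])
for x in range(320,920,40):
    print(x,":",*["%4d"%(lambda s:s[:,2].max() if len(s) else -1)(W[(W[:,0]>=x)&(W[:,0]<x+40)&(W[:,1]>=y)&(W[:,1]<y+40)]) for y in ys])
E
```

```text
top g [252 183  11  12  99] [256.96969697 188.76767677] [555.9259983  -84.03456299  44.        ]
top r [310 245  12  11  99] [315.47474747 250.22222222] [ 448.74173964 -182.92407258   44.        ]
788 circ [ 488.30068761 -116.21894434] 72.86908959059349
side g [283 210  10   8  37] [286.59459459 211.75675676] [557.6101774 -84.6887635  42.       ]
side r [224 233  10  11  85] [228.03529412 237.37647059] [ 450.62295637 -191.13643744   42.        ]
height map 40mm cells; rows x, cols y
       -400 -360 -320 -280 -240 -200 -160 -120  -80  -40    0   40   80  120  160  200  240  280
320 : -188 -214 -235    3    5    4   11    9    8    8    6    5   13    9    5    6    5   88
360 : -259    2    5    4    5    9    8    5    5   10   14   15   12    6    6   37   38   88
400 :    4    4    5    5   29   40   29    5    5   15   13    5   11   31   66   74   39   38
440 :    5   17   14   28   31   47   31   28    5   12    5    5   23   24    5  111  120   39
480 :    5   18   17   31   30   49   31   31   50   47    5    5   24   23    5    6  145   40
520 :   15   17   15   33   32   51
[... 224 characters left out ...]
543   42   51   56    6    6
640 :   19    4    5    5   62  372  373    5   48    6   12    5   55   33  240  241    6    5
680 :    6    5    5  364  373  373  373  347    4    4   15    5    4  242  244  243    5    5
720 :    5  293  331  350  175   -1  271  351  233   23   20    5  242  244  245  245  243    4
760 :    4  261  258   -1   -1   -1   -1  274  263   22  237  242  244  244  246  244  244   -1
800 :    5   -1   -1   -1   -1   -1   -1   -1  220  207  225    2   -1   -1   -1   -1   -1   -1
840 :  133   -1   -1   -1   -1   -1   -1   -1  144  156   -1   -1   -1   -1   -1   -1   -1   -1
880 :    0   -1   -1   -1   -1   -1   -1   -1   -1   93   -1   -1   -1   -1   -1   -1   -1   -1
```

```bash
cat >> h.py <<'E'
G=np.array([555.93,-84.03]);Rd=np.array([448.74,-182.92])
ry=(G-Rd)/np.linalg.norm(G-Rd);rx=np.array([ry[1],-ry[0]]);C=(G+Rd)/2-80*np.cos(np.radians(66))*rx
def arc(deg): a=np.radians(66-deg);return C+80*(np.cos(a)*rx+np.sin(a)*ry)
E
python3 - <<'E'
from h import *
from scipy.spatial.transform import Rotation as Ro
print(rx,ry,C);M=np.array([arc(22*i) for i in range(7)]);print(M.round(1))
d=np.load("top0.npz")["d"];c=ctrl.camera_info("top");R,t,K=c["R"],c["t"],c["intrinsics"]
v,u=np.nonzero(d>0);P=(np.linalg.inv(K)@np.c_[u,v,np.ones(len(u))].T)*d[v,u];W=(R.T@(P-t[:,None])).T
S=W[(W[:,2]>110)&(W[:,0]>400)&(W[:,2]<440)&(W[:,1]<40)]
for m in M:
    k=np.linalg.norm(S[:,:2]-m,axis=1).argmin();print(m.round(),S[k].round(),np.linalg.norm(S[k,:2]-m))
for a in range(-60,61,15):
    x=np.array([np.cos(np.radians(a)),np.sin(np.radians(a))]);y=np.array([-x[1],x[0]])
    g=[]
    for m in M:
        q=S[:,:2]-m;e=np.c_[np.maximum(abs(q@x)-37.5,0),np.maximum(abs(q@y)-89,0)];g.append(np.linalg.norm(e,axis=1).min())
    print(a,np.round(g))
o=ctrl.get_obs();print(Ro.from_rotvec(o["orientation"]).as_matrix().round(4))
# strip vertical check: overlay the marks at z=44 on the top image
p=np.load("top0.npz")["p"][...,::-1].copy()
for m in M:
    X=K@(R@np.r_[m,44]+t);cv2.circle(p,tuple(int(round(i)) for i in X[:2]/X[2]),1,(255,0,255),-1)
cv2.imwrite("pics/ov.png",cv2.resize(p[130:280,220:380],None,fx=4,fy=4))
E
```

```text
[ 0.67807788 -0.73499006] [0.73499006 0.67807788] [ 480.2710705  -109.55920868]
[[ 556.1  -83.9]
 [ 560.1 -114.2]
 [ 552.6 -143.8]
 [ 534.5 -168.4]
 [ 508.5 -184.4]
 [ 478.4 -189.5]
 [ 448.6 -183. ]]
[556. -84.] [ 665. -143.  192.] 123.6784210976794
[ 560. -114.] [ 662. -151.  326.] 108.08712313339645
[ 553. -144.] [ 662. -151.  326.] 109.54139977009604
[ 535. -168.] [ 662. -151.  326.] 128.64873041040084
[ 509. -184.] [ 662. -151.  326.] 157.078198643421
[ 478. -190.] [ 662. -151.  326.] 187.5780683019816
[ 449. -183.] [ 662. -151.  326.] 215.76729836239969
-60 [ 67.  39.  20.  32.  62.  92. 119.]
-45 [ 81.  57.  41.  42.  64.  94. 124.]
-30 [ 86.  67.  59.  63.  80. 108. 139.]
-15 [ 82.  70.  70.  81. 102. 130. 160.]
0 [ 68.  64.  72.  90. 116. 146. 176.]
15 [ 48.  51.  66.  89. 119. 149. 176.]
30 [ 30.  30.  47.  75. 106. 134. 157.]
45 [ 29.  12.  26.  53.  84. 113. 137.]
60 [ 35.  16.  14.  37.  67.  97. 125.]
[[ 8.983e-01  4.393e-01 -6.000e-04]
 [ 4.393e-01 -8.983e-01  1.300e-03]
 [ 0.000e+00 -1.400e-03 -1.000e+00]]
```

View pics/ov.png

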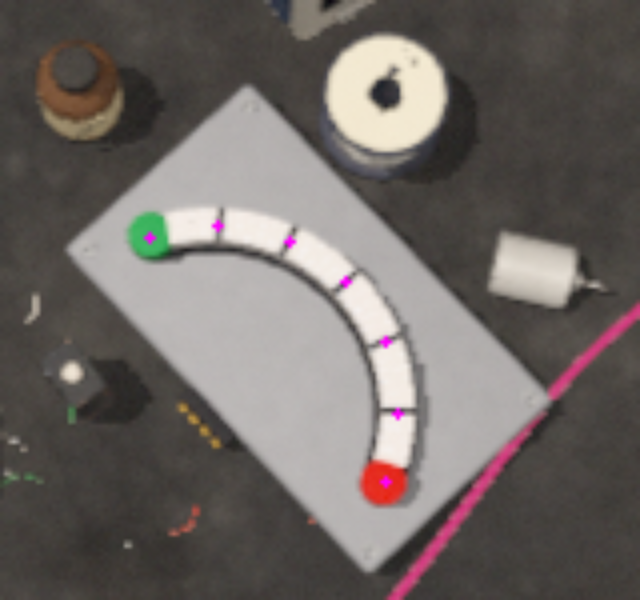

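The marks from my arc sit on the painted ticks, and a tool yaw of 0 keeps the body well clear of the stack. Moving over now with the fingers shut.

Request:
servo_tool --pt "0 0 0.06 0.1 -0.066 0 0" --pt "0 0 0.12 0.3 -0.2 0 0" --pt "0 0 0.18 0.5 -0.33 0 0" --pt "0 0 0.24 0.7 -0.46 0 0" --pt "0 0 0.303 0.9 -0.594 0 0" --pt "0 0 0.303 1 -0.66 0 0" --pt "0 0 0.303 1 -0.66 0 0"

```text
t: 0.98
ee_pos: [396.7, -353.6, 222.5]
orientation: [-3.141, -0.005, 0.001]
ft_force: [-0.8, 0.5, 0.0]
width: 21.0
grasp_force: 0.0
```

Request:
servo_tool --pt "0 0 0 0.06 -0.1 0 0" --pt "0 0 0 0.18 -0.3 0 0" --pt "0 0 0 0.3 -0.5 0 0" --pt "0 0 0 0.42 -0.7 0 0" --pt "0 0 0 0.54 -0.9 0 0" --pt "0 0 0 0.6 -1 0 0" --pt "0 0 0 0.6 -1 0 0"

```text
t: 1.85
ee_pos: [516.7, -154.8, 222.4]
orientation: [3.141, 0.003, -0.0]
ft_force: [-0.8, -0.5, 0.1]
width: 0.9
grasp_force: 0.0
```

Request:
servo_tool --pt "0 0 0 0.05 -0.1 0 0" --pt "0 0 0 0.1 -0.2 0 0" --pt "0 0 0 0.15 -0.3 0.15 0" --pt "0 0 0 0.2 -0.35 0.35 0" --pt "0 0 0 0.2 -0.35 0.55 0" --pt "0 0 0 0.2 -0.35 0.7 0" --pt "0 0 0 0.2 -0.35 0.7 0" --pt "0 0 0 0.2 -0.35 0.7 0"

```text
t: 2.85
ee_pos: [556.7, -86.1, 83.6]
orientation: [3.141, -0.001, 0.002]
ft_force: [0.1, 0.3, -0.1]
width: 0.2
grasp_force: 0.0
```

Request:
servo_tool --pt "0 0 0 0 -0.01 0.05 0" --pt "0 0 0 0 -0.01 0.1 0" --pt "0 0 0 0 -0.01 0.14 0" --pt "0 0 0 0 -0.01 0.155 0" --pt "0 0 0 0 -0.01 0.155 0" --pt "0 0 0 0 -0.01 0.155 0"

```text
t: 3.6
ee_pos: [556.3, -83.0, 51.8]
orientation: [3.142, 0.001, 0.0]
ft_force: [-0.5, 1.0, -0.4]
width: 0.1
grasp_force: 0.0
```

```bash
python3 - <<'E'
from h import *
o=ctrl.get_obs();print(o["ee_pos"],o["ft_force"])
p,d=ctrl.get_image("side");cv2.imwrite("pics/s1.png",cv2.resize(p[150:270,190:350,::-1],None,fx=4,fy=4))
E
```

```text
[556.34930964 -82.96191406  51.82815684] [-0.54851547  1.04507199 -0.43272084]
```

View pics/s1.png

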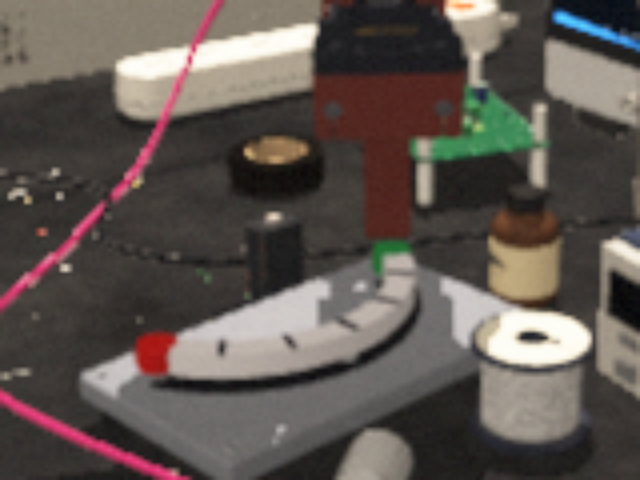

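The shut fingers hang just above the green end (crop about (388,240)). I'll press down in small steps.

Request:
servo_tool --pt "0 0 0 0 0 0.015 0" --pt "0 0 0 0 0 0.03 0" --pt "0 0 0 0 0 0.045 0" --pt "0 0 0 0 0 0.045 0" --pt "0 0 0 0 0 0.045 0"

```text
t: 4.28
ee_pos: [556.2, -82.9, 42.7]
orientation: [-3.142, -0.0, 0.0]
ft_force: [-0.4, 0.1, 1.7]
width: 0.4
grasp_force: 0.9
```

Request:
servo_tool --pt "0 0 0 0 0 0.007 0" --pt "0 0 0 0 0 0.015 0" --pt "0 0 0 0 0 0.015 0" --pt "0 0 0 0 0 0.015 0"

```text
t: 4.78
ee_pos: [556.2, -83.0, 39.7]
orientation: [3.142, 0.0, 0.0]
ft_force: [-0.5, 0.1, 2.9]
width: 0.8
grasp_force: 1.6
```

```bash
python3 - <<'E'
from h import *
o=ctrl.get_obs();print(o["ee_pos"],o["ft_force"])
s=np.array([556.2,-82.9])
for a in range(0,133,11)[1:] if 0 else np.arange(0,132.1,5.5):
    m=arc(a);print(a,m.round(1),((m-arc(0))*[1,-1]/200).round(3),((m-arc(55))*[1,-1]/200).round(3),((m-arc(110))*[1,-1]/200).round(3))
E
```

```text
[556.20544257 -82.95340989  39.7435454 ] [-0.50011851  0.10945716  2.8879536 ]
0.0 [556.1 -83.9] [ 0. -0.] [ 0.057 -0.365] [ 0.388 -0.528]
5.5 [558.2 -91.3] [0.011 0.037] [ 0.067 -0.328] [ 0.399 -0.491]
11.0 [559.6 -98.8] [0.018 0.075] [ 0.074 -0.29 ] [ 0.406 -0.453]
16.5 [ 560.2 -106.5] [0.021 0.113] [ 0.077 -0.252] [ 0.409 -0.415]
22.0 [ 560.1 -114.2] [0.02  0.151] [ 0.077 -0.214] [ 0.408 -0.377]
27.5 [ 559.3 -121.8] [0.016 0.189] [ 0.073 -0.176] [ 0.404 -0.339]
33.0 [ 557.8 -129.3] [0.009 0.227] [ 0.065 -0.138] [ 0.397 -0.301]
38.5 [ 555.5 -136.7] [-0.003  0.264] [ 0.054 -0.101] [ 0.385 -0.264]
44.0 [ 552.6 -143.8] [-0.017  0.299] [ 0.039 -0.066] [ 0.371 -0.229]
49.5 [ 549.  -150.5] [-0.035  0.333] [ 0.021 -0.032] [ 0.353 -0.195]
55.0 [ 544.7 -156.9] [-0.057  0.365] [ 0. -0.] [ 0.331 -0.163]
60.5 [ 539.9 -162.9] [-0.081  0.395] [-0.024  0.03 ] [ 0.307 -0.133]
66.0 [ 534.5 -168.4] [-0.108  0.422] [-0.051  0.057] [ 0.28  -0.106]
71.5 [ 528.6 -173.3] [-0.137  0.447] [-0.081  0.082] [ 0.251 -0.081]
77.0 [ 522.3 -177.6] [-0.169  0.469] [-0.112  0.104] [ 0.219 -0.06 ]
82.5 [ 515.6 -181.3] [-0.202  0.487] [-0.146  0.122] [ 0.186 -0.041]
88.0 [ 508.5 -184.4] [-0.238  0.502] [-0.181  0.137] [ 0.15  -0.026]
93.5 [ 501.2 -186.8] [-0.274  0.514] [-0.218  0.149] [ 0.114 -0.014]
99.0 [ 493.7 -188.4] [-0.312  0.522] [-0.255  0.157] [ 0.076 -0.006]
104.5 [ 486.1 -189.3] [-0.35   0.527] [-0.293  0.162] [ 0.038 -0.001]
110.0 [ 478.4 -189.5] [-0.388  0.528] [-0.331  0.163] [ 0. -0.]
115.5 [ 470.8 -189. ] [-0.426  0.525] [-0.37  0.16] [-0.038 -0.003]
121.0 [ 463.2 -187.7] [-0.464  0.519] [-0.408  0.154] [-0.076 -0.009]
126.5 [ 455.8 -185.7] [-0.501  0.509] [-0.445  0.144] [-0.113 -0.019]
132.0 [ 448.6 -183. ] [-0.537  0.496] [-0.481  0.131] [-0.149 -0.033]
```

Request:
servo_tool --pt "0 0 0 0.011 0.037 0 0" --pt "0 0 0 0.018 0.075 0 0" --pt "0 0 0 0.021 0.113 0 0" --pt "0 0 0 0.02 0.151 0 0" --pt "0 0 0 0.016 0.189 0 0" --pt "0 0 0 0.009 0.227 0 0" --pt "0 0 0 0.003 0.245 0 0" --pt "0 0 0 0.003 0.245 0 0"

```text
t: 5.78
ee_pos: [556.7, -132.7, 39.7]
orientation: [3.141, 0.0, 0.0]
ft_force: [0.1, -2.6, 3.1]
width: 0.4
grasp_force: 1.6
```

```bash
python3 - <<'E'
from h import *
o=ctrl.get_obs();print(o["ee_pos"],o["ft_force"])
for n,roi in(("top",(235,170,335,265)),("side",(210,205,310,255))):
    p,d=ctrl.get_image(n)
    s,c=blob(p,(0,140,90),(8,255,255),roi);print(n,s,c)
    s,c=blob(p,(40,80,50),(85,255,255),roi);print(n,s,c)
s0=arc(36)
for a in(41.5,44,49.5,55,60.5,66,71.5,77,82.5,88): print(a,((arc(a)-o["ee_pos"][:2])*[1,-1]/200).round(3))
E
```

```text
[ 556.72212272 -132.6870321    39.74307741] [ 0.06964604 -2.63309195  3.10552054]Traceback (most recent call last):
  File "<stdin>", line 5, in <module>
  File "h.py", line 8, in blob
    n,l,s,c=cv2.connectedComponentsWithStats(k);i=1+s[1:,4].argmax();return s[i],c[i]
                                                    ~~~~~~~~~~~~~~^^
ValueError: attempt to get argmax of an empty sequence
```

Red is hidden by the gripper in the top view, so I'll use the side view.

```bash
python3 - <<'E'
from h import *
p,d=ctrl.get_image("side");roi=(210,205,310,255)
for lo,hi in(((0,140,90),(8,255,255)),((40,80,50),(85,255,255))): print(blob(p,lo,hi,roi))
o=ctrl.get_obs();print(o["ee_pos"],o["ft_force"])
for a in(41.5,44,49.5,55,60.5,66,71.5,77,82.5,88): print(a,((arc(a)-o["ee_pos"][:2])*[1,-1]/200).round(3))
E
```

```text
(array([224, 235,  10,  11,  83], dtype=int32), array([228.12048193, 239.73493976]))Traceback (most recent call last):
  File "<stdin>", line 3, in <module>
  File "h.py", line 8, in blob
    n,l,s,c=cv2.connectedComponentsWithStats(k);i=1+s[1:,4].argmax();return s[i],c[i]
                                                    ~~~~~~~~~~~~~~^^
ValueError: attempt to get argmax of an empty sequence
```

Request:
servo_tool --pt "0 0 0 -0.006 0.02 0 0" --pt "0 0 0 -0.02 0.055 0 0" --pt "0 0 0 -0.039 0.089 0 0" --pt "0 0 0 -0.06 0.121 0 0" --pt "0 0 0 -0.084 0.151 0 0" --pt "0 0 0 -0.111 0.178 0 0" --pt "0 0 0 -0.14 0.203 0 0" --pt "0 0 0 -0.172 0.224 0 0" --pt "0 0 0 -0.172 0.224 0 0"

```text
t: 7.0
ee_pos: [521.4, -177.3, 39.6]
orientation: [3.141, 0.0, -0.002]
ft_force: [-0.7, -2.6, 3.2]
width: 0.4
grasp_force: 1.6
```

Request:
servo_tool --pt "0 0 0 -0.029 0.02 0 0" --pt "0 0 0 -0.065 0.035 0 0" --pt "0 0 0 -0.101 0.047 0 0" --pt "0 0 0 -0.139 0.055 0 0" --pt "0 0 0 -0.177 0.06 0 0" --pt "0 0 0 -0.215 0.061 0 0" --pt "0 0 0 -0.253 0.058 0 0" --pt "0 0 0 -0.253 0.058 0 0"

```text
t: 8.0
ee_pos: [470.3, -188.1, 39.5]
orientation: [-3.141, -0.001, 0.004]
ft_force: [-1.5, -0.4, 3.8]
width: 0.3
grasp_force: 1.7
```

```bash
python3 - <<'E'
from h import *
p,d=ctrl.get_image("side");cv2.imwrite("pics/s2.png",cv2.resize(p[150:270,190:350,::-1],None,fx=4,fy=4))
print(ctrl.get_obs()["ee_pos"])
E
```

```text
[ 470.37100146 -188.0947812    39.40796474]
```

View pics/s2.png

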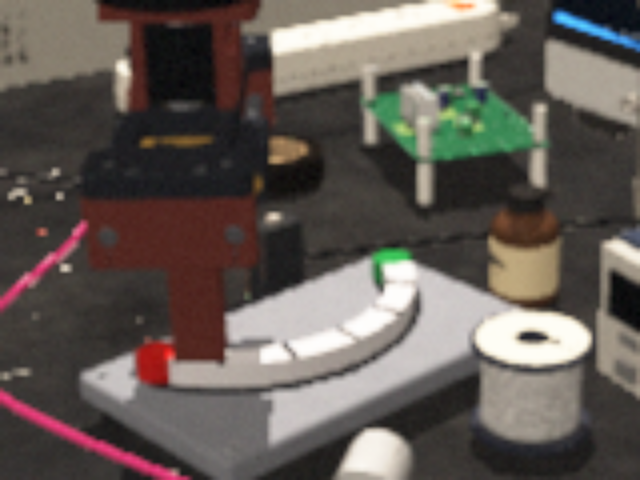

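The rig hasn't moved, the strip is visibly sunk, and the fingers are just short of red (crop (155,362)). Last stretch.

Request:
servo_tool --pt "0 0 0 -0.036 -0.002 0 0" --pt "0 0 0 -0.073 -0.012 0 0" --pt "0 0 0 -0.109 -0.025 0 0" --pt "0 0 0 -0.109 -0.025 0 0" --pt "0 0 0 -0.109 -0.025 0 0" --pt "0 0 0 -0.109 -0.025 0 0"

```text
t: 8.8
ee_pos: [449.1, -183.0, 39.4]
orientation: [-3.141, -0.001, 0.003]
ft_force: [-2.3, 0.9, 3.2]
width: 0.4
grasp_force: 1.7
```

```bash
python3 - <<'E'
from h import *
o=ctrl.get_obs();print(o["ee_pos"],o["ft_force"],o["qvel"].round(4))
p,d=ctrl.get_image("side");cv2.imwrite("pics/s3.png",cv2.resize(p[150:270,190:350,::-1],None,fx=4,fy=4))
E
```

```text
[ 449.07724549 -182.98065761   39.3746456 ] [-2.31608093  0.91178153  3.21670675] [ 0.0009  0.0017 -0.0047  0.0004 -0.0033  0.0006]
```

View pics/s3.png

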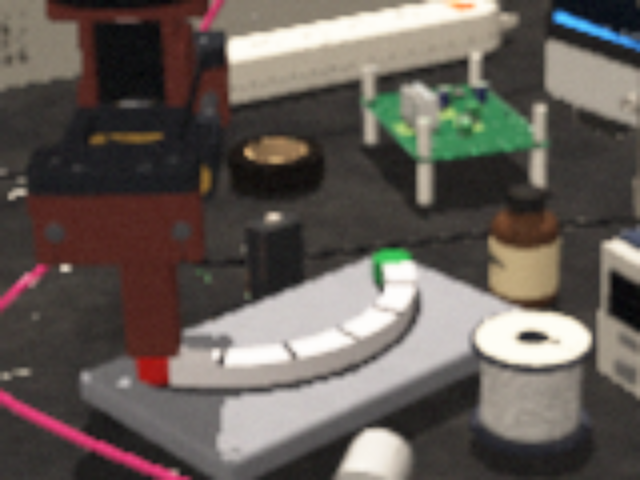

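The fingers rest on the red end (crop (152,360)) with the strip pressed and everything else in place, so I'm handing in.

```bash
python3 -c "
from workcell import ctrl
print(ctrl.close_job())"
```

```text
the job is handed in; nothing more can be done
None
```

I made the stroke from green to red in one pass at about 4.5 mm press depth (about 3 N), with the fingers still holding the red end down, and handed the job in; the hand-in returned no verdict. In the last side view, nothing had visibly moved.

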